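Push the drip tray home under the glass rack

TASK

The grey drip tray has been left askew on the counter in front of the wire drying rack. Without grasping or lifting it, push it with the fingertips squarely in between the rack's two front feet and gently on underneath, until it comes up against the stop bar and sits straight. Leave the glasses on the rack and everything else on the counter undisturbed, and don't bang the rack.

Things in the scene. Friction and masses are not known exactly. Their poses are not given: they have to be found in the camera images.
- tray: Loose grey plastic drip tray, 0.3-0.6 kg, 150 mm deep (its x), 240 mm wide (its y), 24 mm high, open on top; walls upright, 3 mm thick, floor 4 mm, corners rounded in plan to 20 mm radius, same seen from either end. Origin at the centre of its underside, +x roughly towards the rack. Slides flat on the counter (friction 1 to 5 N).
- tray_near (a point): Middle of the outer face of the tray's long near wall (tray x = -75 mm), 12 mm above its underside: the side towards the robot.
- tray_far (a point): Middle of the outer face of the tray's long far wall (tray x = +75 mm), 12 mm above its underside: the side that goes in first.
- rack: Chromed wire drying rack, standing firm (does not move). Origin on the counter midway between its two front feet; x points into the rack, away from the robot, y to its left. The clear gap between the front feet is 248 mm: 4 mm each side of the tray. A tray fully home has its origin at x = 30 mm, y = 0 within 4 mm, its near wall 45 mm out in front of the feet.
- rack_foot_l (a point): Left front foot (rack x 0, y +132 mm), counter level: upright black rubber cylinder 16 mm across, 30 mm high, with an 8 mm rod above it. Rear feet stand at rack x = 155 mm; a 6 mm side runner at height 18 mm joins front and rear foot and leaves 258 mm between the two runners.
- rack_foot_r (a point): Right front foot (rack x 0, y -132 mm), at counter level; the same as the left one.
- rack_stop (a point): Middle of the near face of the stop bar, an 8 mm rod across the rack, 14 mm above the counter, at rack x = 105 mm. The tray's far wall meets it when home.
- rack_deck (a point): Middle of the rack's wire deck, 78 mm above the counter; the deck covers rack x 0 to 155 mm and y -132 to 132 mm, with a rail round it at height 118 mm. Three white side plates stand on edge at its right (-y) end, up to 211 mm high, rack x 20 to 156 mm, part of the rack.
- tumbler_a: Clear glass tumbler, 62 mm across at its mouth, 95 mm high, standing mouth down on the rack's deck. Bystander. Origin at the centre of its underside.
- tumbler_b: A second, equal tumbler mouth down on the deck, to the left (+y) of the first. Bystander. Origin at the centre of its underside.
- mug: Blue mug, 78 mm across, 92 mm high, handle on its +y side; stands on the counter beside the rack, left (+y). Bystander. Origin at the centre of its underside.
- jar: Lidded glass jar, 72 mm across, 105 mm high; stands on the counter beside the rack, right (-y). Bystander. Origin at the centre of its underside.
- bowl: White bowl, 124 mm across, 55 mm high, on the counter to the left. Bystander. Origin at the centre of its underside.
- spoon: Steel spoon, 160 mm long, lying on the counter to the right. Bystander. Origin under its middle.
- soap: Amber soap bottle, 60 mm across, 170 mm high, on the counter to the right. Bystander. Origin at the centre of its underside.

How it is judged:
By the outcome, as a careful person would: the job done as asked, in the order asked, and still so for the second after the job is handed in, with the robot touching nothing.
It also fails if it takes over 72 s, if anything falls off the work surface, if the arm or the gripper's body presses on something with over 40 N, if the wrist force passes 120 N, or if a joint passes its speed limit or range.

ROBOT

A 7-joint arm with a two-finger parallel gripper is mounted at the origin on the work surface. World frame = base frame: x ahead of the robot, y to its left, z up, the work surface at z = 0. Lengths are in m, angles in rad, forces in N, time in s.
With the tool pointing down it reaches from about 0.35 to 0.9 m from the base axis. Payload 7.2 kg.
Tool frame: the origin (TCP) lies on the front face of the gripper's body, between the roots of the fingers; the fingertips stand 73 mm ahead of it and the grasp point (between the pads) lies 54 mm ahead of it; z points along the fingers, y is the line along which they close (so a half turn about z gives the same grasp; the last joint's range is limited). The gripper opens to 85 mm and grips with 20 to 120 N. Pads are 22 mm wide; open, the fingers measure 114 mm over their backs; the gripper's body (76 mm by 85 mm) begins 54 mm behind the grasp point. The pads swing forward as they close: fully open they stand 13 mm farther back than shut.
Start: joints at [1.059, 0.411, -0.013, 1.596, 0.006, 1.134, -0.082], TCP at [0.268, -0.564, 0.304] pointing down, gripper open.
Joint ranges: [-2.95, 2.95], [-0.29, 1.99], [-1.47, 1.44], [0.14, 2.54], [-1.03, 4.17], [0.13, 1.85], [-2.86, 2.86]. Speed limits (rad/s): [2.39, 2.39, 3.01, 3.01, 3.14, 3.14, 3.14].

INTERFACE

Orientations are given as a unit quaternion [x, y, z, w].
In Python, from bench import bot, camrig, workorder gives the robot as it stands (bot), with the cameras (camrig) and the job (workorder).
- The arm moves only by the shell command python3 inch.py [FORCE], which reads ROWS from standard input. ROWS is a JSON object whose key "increments" holds a list of rows, 1 to 10 of them, each of 7 numbers: the finger opening in m, then dx, dy, dz in parts of the range, where 1.0 means 1 m, then a rotation vector rx, ry, rz in shares of pi rad (1.0 is pi rad); each row is the pose to reach, as a shift and turn from the pose commanded when the command began, along the tool's axes at that moment; what a row does not reach only later rows make up. A row lasts 1/12 s, in which the tool goes at most 0.0417 m and 0.125 rad, less where a joint would pass 70% of its speed; a pose out of reach is approached as far as the arm can. The fingers move at their own pace and stop on an object; FORCE is the grip in N (left out, the last holds). Time passes only in rows, so rows that do not move let the fingers close. It prints the time, the measured TCP pose, the force, the opening and the grip force at its end. A shift or turn number past 1, either way, is cut back to 1. Input that does not fit is refused with a message, and nothing moves.
- bot.observe(): the state, without advancing time (a new reading comes with each control period).
- camrig.camera(name): name is "scene" or "top" or "wrist"; returns a dict with "frame" (400x640x3 uint8, red, green, blue), "fx", "fy", "cx", "cy" (pixels), "D" ([k1, k2, p1, p2, k3] as OpenCV has them; the pictures are not rectified), "pose" (4x4, takes a point from camera to world coordinates); the wrist camera has in their place "T_tool_cam" (4x4, takes a point from camera to tool coordinates, whose origin is the TCP and whose axes are the flange's). Camera axes: x right, y down, z forward; pixel columns grow to the right and rows downward; lengths in m; the calibration is good to about 2 mm. A picture is of the moment at which its call begins: read the wrist's pose just before it. There is no depth.
- workorder.finish_job(): hands the job in; it is judged then, once.
The state is a dict: "time": time; "joint_pos": joint angles; "joint_velocities": joint speeds; "joint_torque": joint torques, N m; "tool_pos": TCP position; "tcp_rot": TCP orientation; "wrist_force": force on the tool from outside, world axes, zero at the start; "wrist_torque": the same for the moment, N m; "grip_width": finger opening in m; "grip_force": force on a finger pad.
Only numpy, scipy, OpenCV 4.12 (cv2) and the standard library are available. Lean on these libraries where they do the work, as an engineer would, in place of code of your own. Each camera call takes 0.05 s, during which the arm holds its last target. There are 200 camera calls.

## Working session

There is one attempt and no reset: what is moved stays moved. The work goes in short steps, Python scripts to look and compute and a shell command to move; the robot and the scene stay as the last step left them, time stands still between calls to the robot, and variables do not carry over. Pictures are saved under pics/ and viewed, at most 10 in all, crops included, and the job is handed in when it is done.

```bash
mkdir -p pics; ls
python3 - <<'E'
from bench import bot, camrig, workorder
import cv2,numpy as np
for n in("scene","top"):
    c=camrig.camera(n); cv2.imwrite(f"pics/{n}0.png",c["frame"][:,:,::-1]); print(n,c["fx"],c["cx"],c["cy"],c["D"],np.round(c["pose"],3).tolist())
s=bot.observe(); print(s["time"],s["tool_pos"],s["tcp_rot"],s["wrist_force"],s["grip_width"])
E
```

```text
bench.py
inch.py
pics
scene 489.6379791753725 321.84350559900867 204.7899111794863 [-0.13652976  0.          0.          0.          0.        ] [[-0.799, 0.411, -0.44, 1.312], [0.602, 0.538, -0.591, 0.919], [-0.007, -0.736, -0.677, 1.146], [0.0, 0.0, 0.0, 1.0]]
top 477.843344349352 319.758618395526 201.97017048649266 [-0.13793524  0.          0.          0.          0.        ] [[-0.002, -0.994, 0.111, 0.431], [-1.0, 0.0, -0.016, -0.001], [0.016, -0.111, -0.994, 1.42], [0.0, 0.0, 0.0, 1.0]]
0.1 [ 0.26823997 -0.56414801  0.30313464] [ 9.75472022e-01  2.20122270e-01 -1.99585784e-04 -6.92800548e-04] [-0.64305735  0.10304564 -0.5750722 ] 0.0853475874047829
```

View pics/top0.png

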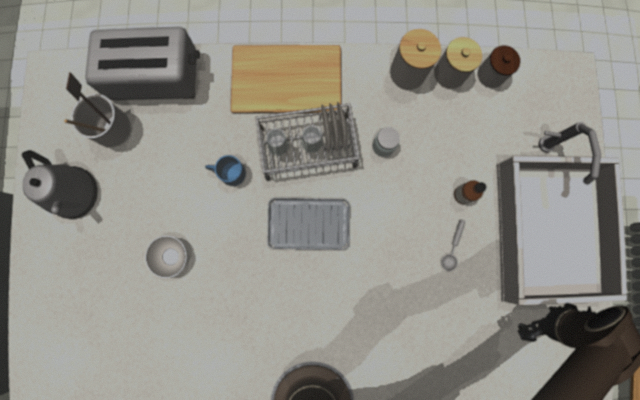

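View pics/scene0.png

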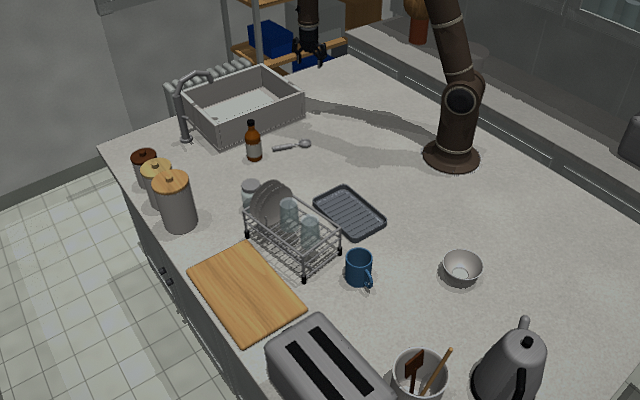

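The top view shows the tray at about px (268–350, 198–249), nearly level in the picture. The rack is just above it and turned by about 7°, with its front feet near (266,180) and (362,168). The mug, jar, bowl, spoon and soap are all clear of the tray. I'll zoom in.

```bash
cat > h.py <<'E'
import numpy as np, cv2
from scipy.spatial.transform import Rotation as R
from bench import bot, camrig, workorder
def cam(n):
    s=bot.observe(); c=camrig.camera(n)
    if n=="wrist":
        T=np.eye(4); T[:3,:3]=R.from_quat(s["tcp_rot"]).as_matrix(); T[:3,3]=s["tool_pos"]
        c["pose"]=T@np.array(c["T_tool_cam"])
    c["pose"]=np.array(c["pose"]); c["K"]=np.array([[c["fx"],0,c["cx"]],[0,c["fy"],c["cy"]],[0,0,1]]); c["D"]=np.array(c["D"],float)
    return c
def world(c,px,z):
    u=cv2.undistortPoints(np.array(px,float).reshape(-1,1,2),c["K"],c["D"])[:,0]
    d=np.c_[u,np.ones(len(u))]@c["pose"][:3,:3].T; o=c["pose"][:3,3]
    return o+d*((np.array(z)-o[2])/d[:,2])[:,None]
def pix(c,p):
    q=np.linalg.inv(c["pose"]); r=cv2.Rodrigues(q[:3,:3])[0]
    return cv2.projectPoints(np.array(p,float).reshape(-1,1,3),r,q[:3,3],c["K"],c["D"])[0][:,0]
E
python3 - <<'E'
from h import *
c=cam("top"); f=c["frame"][:,:,::-1]
cv2.imwrite("pics/topz.png",cv2.resize(f[95:255,240:400],None,fx=3.75,fy=3.75,interpolation=cv2.INTER_CUBIC))
print(world(c,[[268,198],[350,199],[350,249],[268,249]],[.024]*4).round(3))
print(world(c,[[266,180],[362,168]],[0.,0]).round(3))
E
```

```text
[[ 0.599  0.129  0.024]
 [ 0.596 -0.113  0.024]
 [ 0.449 -0.112  0.024]
 [ 0.449  0.127  0.024]]
[[ 0.656  0.137  0.   ]
 [ 0.693 -0.152  0.   ]]
```

View pics/topz.png

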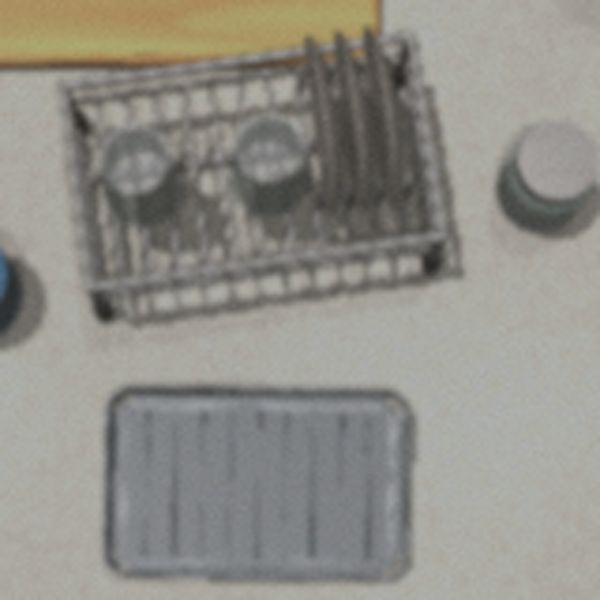

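The zoom shows the front feet at about px (267.5,177) and (355,165), and the tray straight in the picture. So the tray must turn about +8° and shift about 34 mm to the right in the rack frame. I'll move above it for a sharper wrist view.

The manual's scale: turns go in shares of pi rad. Converting my numbers, -1.2 rad is -0.382.

```bash
echo '{"increments": [[0.06, 0.045, -0.041, -0.03, 0, 0, -0.0382], [0.06, 0.09, -0.082, -0.06, 0, 0, -0.0764], [0.06, 0.135, -0.123, -0.1, 0, 0, -0.1146], [0.06, 0.18, -0.164, -0.1, 0, 0, -0.1528], [0.06, 0.225, -0.205, -0.1, 0, 0, -0.191], [0.06, 0.27, -0.246, -0.1, 0, 0, -0.2292], [0.06, 0.315, -0.287, -0.1, 0, 0, -0.2674], [0.06, 0.36, -0.328, -0.1, 0, 0, -0.3056], [0.06, 0.405, -0.369, -0.1, 0, 0, -0.3438], [0.06, 0.45, -0.41, -0.1, 0, 0, -0.382]]}' | python3 inch.py
python3 - <<'E'
from h import *
c=camrig.camera("wrist"); print(np.round(c["T_tool_cam"],3), c["fx"],bot.observe()["tcp_rot"])
E
```

```text
time: 0.98
tool_pos: [0.4195, -0.1931, 0.3971]
tcp_rot: [0.679, 0.734, -0.0, 0.0]
wrist_force: [1.4, -0.9, 0.2]
grip_width: 0.0597
grip_force: 0.0
[[-0.001 -0.96  -0.281  0.071]
 [ 1.    -0.001 -0.    -0.   ]
 [-0.    -0.281  0.96  -0.07 ]
 [ 0.     0.     0.     1.   ]] 301.20651643775227 [6.72018611e-01 7.40531573e-01 1.99255282e-03 8.29070976e-05]
```

```bash
echo '{"increments": [[0.06, 0.03, 0.023, 0, 0, 0, 0], [0.06, 0.06, 0.046, 0, 0, 0, 0], [0.06, 0.09, 0.069, 0, 0, 0, 0], [0.06, 0.12, 0.092, 0, 0, 0, 0], [0.06, 0.15, 0.115, 0, 0, 0, 0], [0.06, 0.18, 0.138, 0, 0, 0, 0], [0.06, 0.21, 0.161, 0, 0, 0, 0], [0.06, 0.237, 0.183, 0, 0, 0, 0], [0.06, 0.237, 0.183, 0, 0, 0, 0], [0.06, 0.237, 0.183, 0, 0, 0, 0]]}' | python3 inch.py
python3 - <<'E'
from h import *
c=cam("wrist"); f=c["frame"][:,:,::-1]; cv2.imwrite("pics/w1raw.png",f)
import pickle; pickle.dump(c,open("w1.pkl","wb"))
print(pix(c,[[.6,.129,.024],[.596,-.113,.024],[.449,-.112,.024],[.449,.127,.024],[.656,.137,0],[.69,-.152,0]]).round())
cv2.imwrite("pics/w1.png",cv2.resize(f,(800,500),interpolation=cv2.INTER_CUBIC))
E
```

```text
time: 1.87
tool_pos: [0.5849, 0.0567, 0.3958]
tcp_rot: [0.68, 0.734, -0.0, -0.001]
wrist_force: [0.2, -0.9, -0.7]
grip_width: 0.0597
grip_force: 0.0
[[338. 110.]
 [322. 264.]
 [232. 257.]
 [231. 104.]
 [375. 108.]
 [374. 280.]]
```

View pics/w1.png

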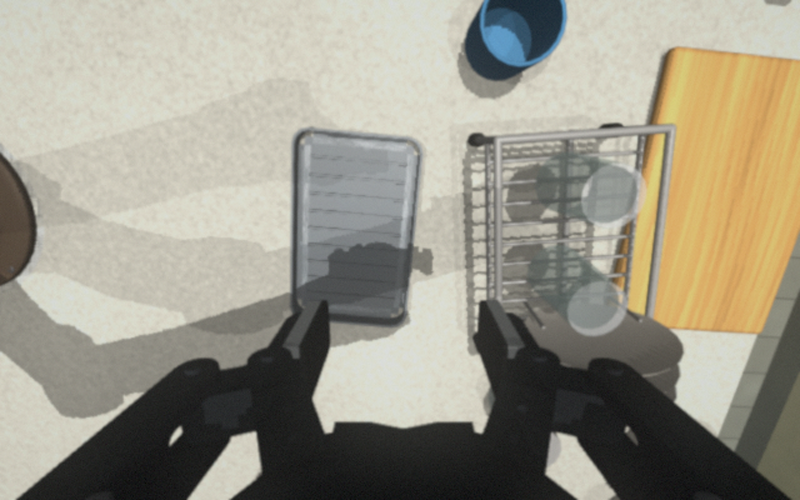

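The wrist view shows the left front foot at (477,140) in the 1.25x picture and the whole tray, but the right foot is hidden by the fingers. I'll turn the camera to the robot side, which is also the pushing yaw, so both feet are visible.

Scaled: -0.36 rad is -0.1146.

```bash
echo '{"increments": [[0.06, -0.005, -0.03, 0, 0, 0, -0.0382], [0.06, -0.01, -0.06, 0, 0, 0, -0.0764], [0.06, -0.02, -0.09, 0, 0, 0, -0.1146], [0.06, -0.03, -0.12, 0, 0, 0, -0.1528], [0.06, -0.041, -0.15, 0, 0, 0, -0.191], [0.06, -0.041, -0.18, 0, 0, 0, -0.2292], [0.06, -0.041, -0.219, 0, 0, 0, -0.2674], [0.06, -0.041, -0.219, 0, 0, 0, -0.3056], [0.06, -0.041, -0.219, 0, 0, 0, -0.3438], [0.06, -0.041, -0.219, 0, 0, 0, -0.382]]}' | python3 inch.py;echo '{"increments": [[0.06, 0, 0, 0, 0, 0, -0.0382], [0.06, 0, 0, 0, 0, 0, -0.0764], [0.06, 0, 0, 0, 0, 0, -0.1146], [0.06, 0, 0, 0, 0, 0, -0.1337], [0.06, 0, 0, 0, 0, 0, -0.1337], [0.06, 0, 0, 0, 0, 0, -0.1337]]}' | python3 inch.py
python3 - <<'E'
from h import *
c=cam("wrist"); f=c["frame"][:,:,::-1]
import pickle; pickle.dump(c,open("w2.pkl","wb"))
cv2.imwrite("pics/w2.png",cv2.resize(f,(800,500),interpolation=cv2.INTER_CUBIC))
E
```

```text
time: 2.75
tool_pos: [0.3678, -0.0039, 0.3973]
tcp_rot: [0.148, 0.989, -0.001, 0.001]
wrist_force: [-0.5, -0.2, -0.7]
grip_width: 0.0597
grip_force: 0.0
time: 3.25
tool_pos: [0.3687, -0.0031, 0.3968]
tcp_rot: [-0.059, 0.998, -0.0, 0.0]
wrist_force: [-0.7, 0.3, -0.6]
grip_width: 0.0601
grip_force: 0.0
```

View pics/w2.png

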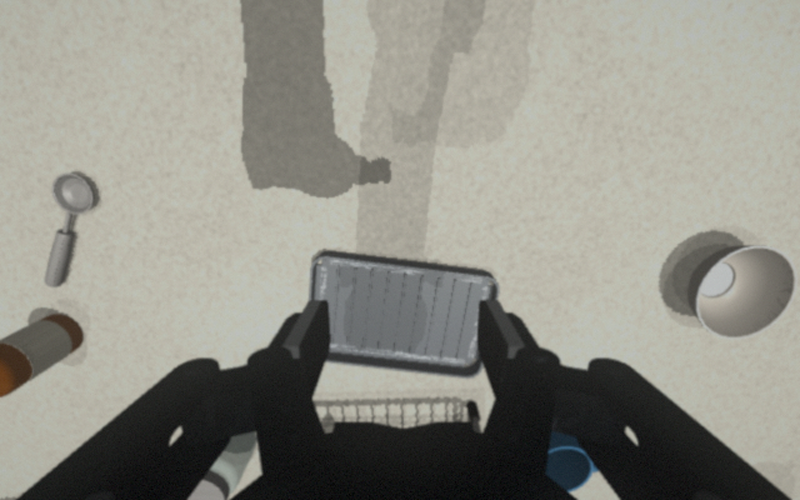

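In this view image-down points toward the rack, so the fingers hide it: the left foot is at (472,408) and the right foot isn't visible. The tray shows with its corners at (315,252), (495,275) and (475,372). I'll shift the sideways view to the right and higher to get both feet.

Scaled: 0.48 rad is 0.1528.

```bash
echo '{"increments": [[0.06, -0.03, -0.01, -0.02, 0, 0, 0.0382], [0.06, -0.06, -0.02, -0.04, 0, 0, 0.0764], [0.06, -0.09, -0.03, -0.06, 0, 0, 0.1146], [0.06, -0.12, -0.04, -0.08, 0, 0, 0.1528], [0.06, -0.15, -0.05, -0.08, 0, 0, 0.191], [0.06, -0.18, -0.06, -0.08, 0, 0, 0.2292], [0.06, -0.21, -0.07, -0.08, 0, 0, 0.2674], [0.06, -0.24, -0.08, -0.08, 0, 0, 0.3056], [0.06, -0.27, -0.09, -0.08, 0, 0, 0.3438], [0.06, -0.282, -0.091, -0.08, 0, 0, 0.382]]}' | python3 inch.py;echo '{"increments": [[0.06, 0, 0, 0, 0, 0, 0.0382], [0.06, 0, 0, 0, 0, 0, 0.0764], [0.06, 0, 0, 0, 0, 0, 0.1146], [0.06, 0, 0, 0, 0, 0, 0.1146], [0.06, 0, 0, 0, 0, 0, 0.1146]]}' | python3 inch.py
python3 - <<'E'
from h import *
c=cam("wrist"); f=c["frame"][:,:,::-1]
import pickle; pickle.dump(c,open("w3.pkl","wb"))
cv2.imwrite("pics/w3.png",cv2.resize(f[0:300,160:560],(800,600),interpolation=cv2.INTER_CUBIC))
E
```

```text
time: 4.13
tool_pos: [0.6629, -0.0609, 0.4744]
tcp_rot: [0.518, 0.855, -0.001, -0.001]
wrist_force: [-1.2, -0.1, -0.3]
grip_width: 0.0598
grip_force: 0.0
time: 4.55
tool_pos: [0.66, -0.0586, 0.4766]
tcp_rot: [0.658, 0.753, -0.0, -0.0]
wrist_force: [0.2, 0.3, -0.7]
grip_width: 0.0599
grip_force: 0.0
```

View pics/w3.png

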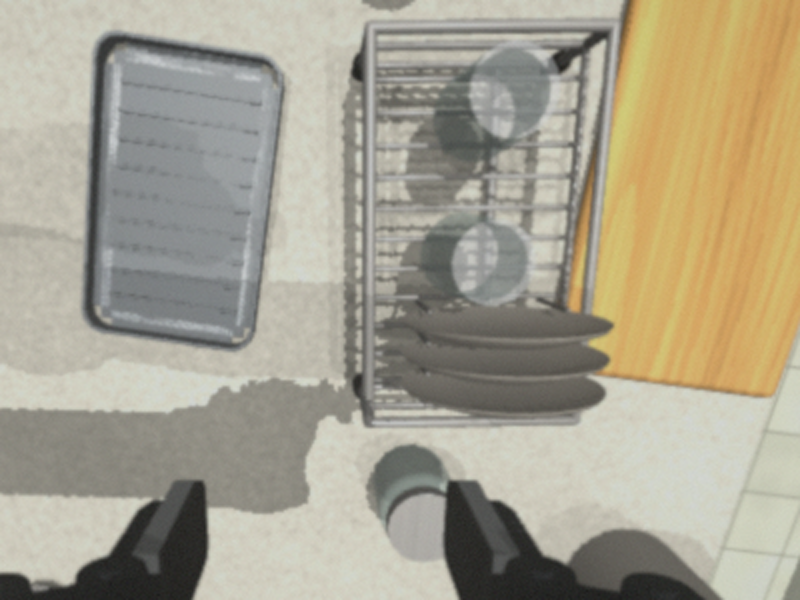

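The crop (2x, offset column 160) shows the tray and both front feet, the left at (360,65) and the right at (360,385). The rail corners are (370,25), (617,25), (368,422) and (578,420). I'll fit poses from these and check them with an overlay and the top camera.

```bash
cat > fit.py <<'E'
from h import *
import pickle
from scipy.optimize import least_squares
c=pickle.load(open("w3.pkl","rb"))
un=lambda p:np.array(p,float)/2+[160,0]
def loc(P,q): 
    C,S=np.cos(q[2]),np.sin(q[2]); d=P[:,:2]-q[:2]; return np.c_[C*d[:,0]+S*d[:,1],-S*d[:,0]+C*d[:,1]]
near=world(c,un([[101,70],[95,180],[88,300]]),[.024]*3); left=world(c,un([[125,34],[190,43],[255,54]]),[.024]*3)
far=world(c,un([[283,90],[271,210],[258,325]]),[.0]*3); right=world(c,un([[110,335],[170,342],[235,349]]),[.0]*3)
t=least_squares(lambda q:np.r_[loc(near,q)[:,0]+.075,loc(far,q)[:,0]-.075,loc(left,q)[:,1]-.12,loc(right,q)[:,1]+.12],[.52,0,0])
print("tray",t.x.round(4),(t.fun*1e3).round(1))
for z in (.118,): 
    P=world(c,un([[370,25],[617,25],[368,422],[578,420]]),[z]*4); print("rail",P.round(4))
F=world(c,un([[359,66],[361,385]]),[.025]*2); print("feet",F.round(4),np.hypot(*(F[0]-F[1])[:2]))
ct=cam("top"); G=world(ct,[[267.5,177.2],[355.2,164.9]],[.02]*2); print("feet top",G.round(4),np.hypot(*(G[0]-G[1])[:2]))
def rect(q,x0,x1,y0,y1,z):
    C,S=np.cos(q[2]),np.sin(q[2]); L=[(x0,y0),(x1,y0),(x1,y1),(x0,y1)]
    return [[q[0]+C*x-S*y,q[1]+S*x+C*y,z] for x,y in L]
def rackfit(P):
    m=(P[0]+P[2])[:2]/2; return m
y=F[0]-F[1]; r=np.array([*(F.mean(0)[:2]),np.arctan2(-y[0],y[1])]); print("rack feet",r.round(4))
y=P[0]-P[2]; r2=np.array([*((P[0]+P[2])[:2]/2),np.arctan2(-y[0],y[1])]); print("rack rail",r2.round(4))
y=G[0]-G[1]; r3=np.array([*(G.mean(0)[:2]),np.arctan2(-y[0],y[1])]); print("rack top",r3.round(4))
E
python3 fit.py
```

```text
tray [ 0.5297  0.0071 -0.008 ] [ 4.4  3.2  1.  -3.8 -2.4 -2.4  1.8  2.3  1.5 -3.3 -2.1 -0.3]
rail [[ 0.6624  0.1336  0.118 ]
 [ 0.8181  0.1557  0.118 ]
 [ 0.7015 -0.1289  0.118 ]
 [ 0.8583 -0.1063  0.118 ]]
feet [[ 0.6609  0.1303  0.025 ]
 [ 0.701  -0.1256  0.025 ]] 0.2590825752115291
feet top [[ 0.6614  0.1311  0.02  ]
 [ 0.6986 -0.1297  0.02  ]] 0.26339491946594096
rack feet [0.681  0.0023 0.1556]
rack rail [0.6819 0.0024 0.1479]
rack top [0.68   0.0007 0.1419]
```

The fits agree. Rail size measures 265×157 mm against a nominal 264×155, which puts the rack at about (0.681, 0.0015) with yaw 0.145. The tray is at about (0.530, 0.007) with yaw −0.008. I'll first push the tray's left end along −rack y with both tips, which squares and centres it.

Scaled: -0.011 rad is -0.0035.

```bash
echo '{"increments": [[0.06, 0.037, -0.016, 0, 0, 0, -0.0035], [0.06, 0.074, -0.032, 0, 0, 0, -0.0035], [0.06, 0.111, -0.048, 0.02, 0, 0, -0.0035], [0.06, 0.148, -0.064, 0.04, 0, 0, -0.0035], [0.06, 0.185, -0.08, 0.06, 0, 0, -0.0035], [0.06, 0.222, -0.096, 0.08, 0, 0, -0.0035], [0.06, 0.26, -0.113, 0.1, 0, 0, -0.0035], [0.06, 0.26, -0.113, 0.14, 0, 0, -0.0035], [0.06, 0.26, -0.113, 0.18, 0, 0, -0.0035], [0.06, 0.26, -0.113, 0.22, 0, 0, -0.0035]]}' | python3 inch.py; echo '{"increments": [[0.06, 0, 0, 0.04, 0, 0, 0], [0.06, 0, 0, 0.08, 0, 0, 0], [0.06, 0, 0, 0.11, 0, 0, 0], [0.06, 0, 0, 0.135, 0, 0, 0], [0.06, 0, 0, 0.15, 0, 0, 0], [0.06, 0, 0, 0.158, 0, 0, 0], [0.06, 0, 0, 0.158, 0, 0, 0], [0.06, 0, 0, 0.158, 0, 0, 0]]}' | python3 inch.py
python3 - <<'E'
from h import *
c=cam("wrist"); f=c["frame"][:,:,::-1]
s=bot.observe(); print(s["tool_pos"],s["wrist_force"],2*np.arctan2(s["tcp_rot"][1],s["tcp_rot"][0]))
cv2.imwrite("pics/w4.png",cv2.resize(f,(800,500),interpolation=cv2.INTER_CUBIC))
E
```

```text
time: 5.48
tool_pos: [0.5128, 0.1861, 0.2614]
tcp_rot: [0.652, 0.758, 0.001, 0.001]
wrist_force: [1.1, -0.2, 0.0]
grip_width: 0.0599
grip_force: 0.0
time: 6.15
tool_pos: [0.514, 0.1847, 0.1043]
tcp_rot: [0.654, 0.756, 0.0, 0.0]
wrist_force: [-0.6, 0.8, 0.4]
grip_width: 0.0602
grip_force: 0.0
[0.51431947 0.18484116 0.10484957] [0.2041999  0.19041208 0.31530805] 1.7154235309880133
```

View pics/w4.png

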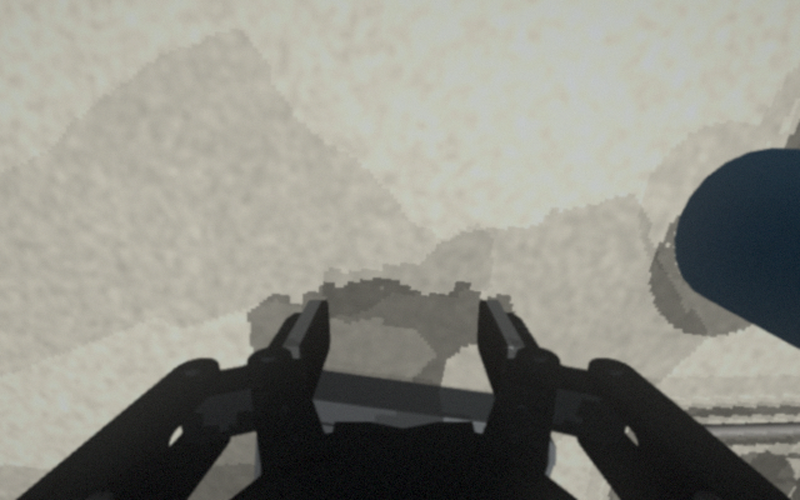

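The fingers straddle clear counter, with the tray's left wall just beyond them at rows 375–420, and the mug clear at right. I'll lower to the counter and push gently sideways.

```bash
echo '{"increments": [[0.06, 0, 0, 0.015, 0, 0, 0], [0.06, 0, 0, 0.027, 0, 0, 0], [0.06, -0.01, 0, 0.027, 0, 0, 0], [0.06, -0.015, 0, 0.027, 0, 0, 0], [0.06, -0.02, 0, 0.027, 0, 0, 0], [0.06, -0.025, 0, 0.027, 0, 0, 0], [0.06, -0.03, 0, 0.027, 0, 0, 0], [0.06, -0.035, 0, 0.027, 0, 0, 0], [0.06, -0.04, 0, 0.027, 0, 0, 0]]}' | python3 inch.py; echo '{"increments": [[0.06, -0.004, 0, 0, 0, 0, 0], [0.06, -0.008, 0, 0, 0, 0, 0], [0.06, -0.012, 0, 0, 0, 0, 0], [0.06, -0.016, 0, 0, 0, 0, 0], [0.06, -0.02, 0, 0, 0, 0, 0], [0.06, -0.024, 0, 0, 0, 0, 0], [0.06, -0.028, 0, 0, 0, 0, 0], [0.06, -0.0325, 0, 0, 0, 0, 0], [0.06, -0.0325, 0, 0, 0, 0, 0]]}' | python3 inch.py
python3 - <<'E'
from h import *
c=cam("top"); f=c["frame"][:,:,::-1]
import pickle; pickle.dump(c,open("t5.pkl","wb"))
s=bot.observe(); print(s["tool_pos"],s["wrist_force"],2*np.arctan2(s["tcp_rot"][1],s["tcp_rot"][0]))
def R_(x,y,z): return [.681+.9895*x-.1445*y,.0015+.1445*x+.9895*y,z]
g=cv2.resize(f,None,fx=4,fy=4,interpolation=cv2.INTER_CUBIC)
o=pix(c,[R_(*s_) for s_ in [(-.22,-.12,.024),(-.07,-.12,.024),(-.07,.12,.024),(-.22,.12,.024)]])*4+1.5
cv2.polylines(g,[o.astype(int)],True,(0,0,255),1)
cv2.imwrite("pics/t5.png",g[480:1020,960:1660])
E
```

```text
time: 6.95
tool_pos: [0.5196, 0.1448, 0.0771]
tcp_rot: [0.655, 0.756, 0.001, -0.0]
wrist_force: [-0.7, 3.2, 1.2]
grip_width: 0.0601
grip_force: 1.8
time: 7.7
tool_pos: [0.5243, 0.1122, 0.0769]
tcp_rot: [0.655, 0.756, 0.0, 0.0]
wrist_force: [-0.0, 2.2, 0.3]
grip_width: 0.06
grip_force: 1.1
[0.52426756 0.11223148 0.07681384] [0.46216007 2.40864836 0.50086566] 1.7143870794602651
```

View pics/t5.png

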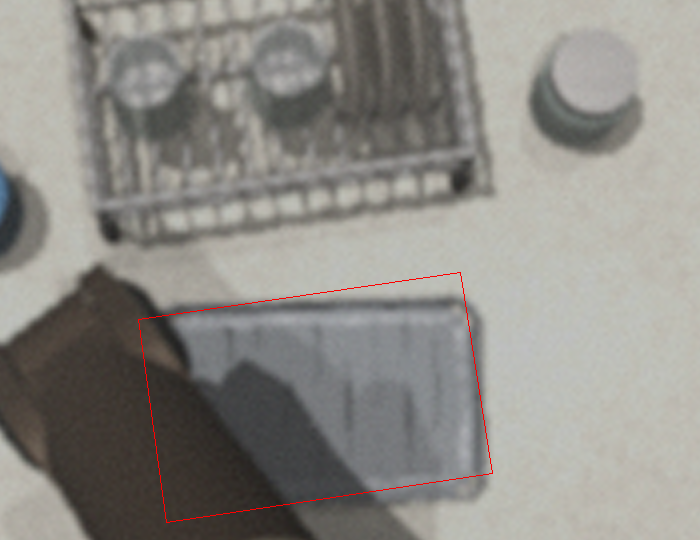

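The tray slid right but turned only about 1.5°. It now lies at crop (185–480, 300–500), still about 6° short of the red target outline. I'll back off, rise and measure it from above.

```bash
echo '{"increments": [[0.06, 0.015, 0, 0, 0, 0, 0], [0.06, 0.03, 0, -0.02, 0, 0, 0], [0.06, 0.03, 0, -0.06, 0, 0, 0], [0.06, 0, 0.01, -0.09, 0, 0, 0], [0.06, -0.03, 0.02, -0.12, 0, 0, 0], [0.06, -0.06, 0.03, -0.15, 0, 0, 0], [0.06, -0.09, 0.04, -0.18, 0, 0, 0], [0.06, -0.12, 0.05, -0.21, 0, 0, 0], [0.06, -0.15, 0.05, -0.24, 0, 0, 0], [0.06, -0.18, 0.05, -0.27, 0, 0, 0]]}' | python3 inch.py; echo '{"increments": [[0.06, 0, 0, -0.04, 0, 0, 0], [0.06, 0, 0, -0.08, 0, 0, 0], [0.06, 0, 0, -0.12, 0, 0, 0], [0.06, 0, 0, -0.13, 0, 0, 0], [0.06, 0, 0, -0.13, 0, 0, 0]]}' | python3 inch.py
python3 - <<'E'
from h import *
c=cam("wrist"); f=c["frame"][:,:,::-1]
import pickle; pickle.dump(c,open("w6.pkl","wb"))
s=bot.observe(); print(s["tool_pos"],s["wrist_force"],2*np.arctan2(s["tcp_rot"][1],s["tcp_rot"][0]))
cv2.imwrite("pics/w6.png",cv2.resize(f[0:300,160:560],(800,600),interpolation=cv2.INTER_CUBIC))
E
```

```text
time: 8.58
tool_pos: [0.5982, -0.053, 0.3402]
tcp_rot: [0.655, 0.756, -0.001, 0.0]
wrist_force: [0.7, -0.1, 0.0]
grip_width: 0.0598
grip_force: 0.0
time: 9.0
tool_pos: [0.5987, -0.0511, 0.4729]
tcp_rot: [0.655, 0.756, 0.001, 0.003]
wrist_force: [-0.1, 0.2, -0.5]
grip_width: 0.0601
grip_force: 0.0
[ 0.59829444 -0.05116229  0.47017194] [ 0.60909643 -0.23668901 -0.26860623] 1.7139622300977608
```

View pics/w6.png

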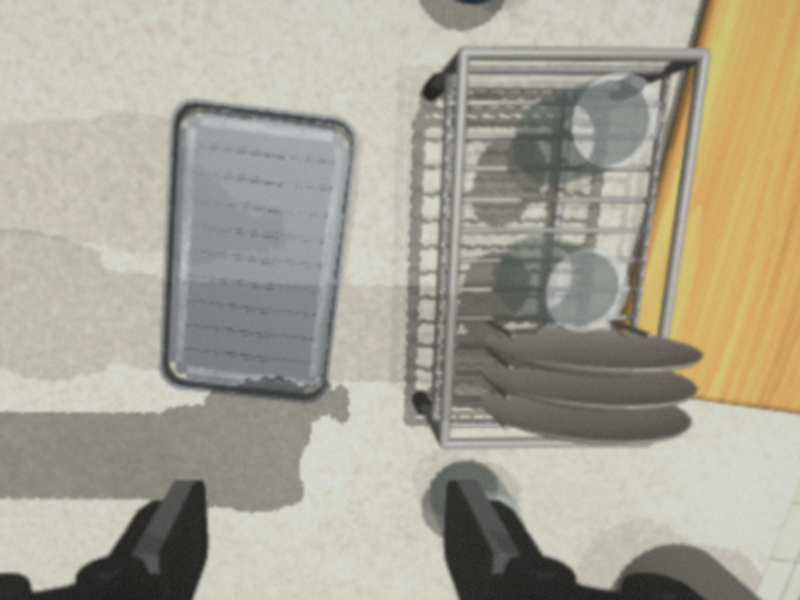

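The 2x crop shows the tray outline from (180,102) to (355,122), (325,398) and (165,385). The feet are at (435,85) and (420,402) and the rail corners at (463,52), (706,54) and (446,442). I'll refit from these.

```bash
cat > fit2.py <<'E'
from h import *
import pickle
from scipy.optimize import least_squares
c=pickle.load(open("w6.pkl","rb"))
un=lambda p:np.array(p,float)/2+[160,0]
def loc(P,q): 
    C,S=np.cos(q[2]),np.sin(q[2]); d=P[:,:2]-q[:2]; return np.c_[C*d[:,0]+S*d[:,1],-S*d[:,0]+C*d[:,1]]
N=world(c,un([[173,130],[168,240],[163,350]]),[.024]*3);L=world(c,un([[195,101],[265,110],[335,119]]),[.024]*3)
F=world(c,un([[355,150],[343,270],[331,375]]),[.012]*3);Q=world(c,un([[185,387],[250,394],[305,399]]),[.012]*3)
t=least_squares(lambda q:np.r_[loc(N,q)[:,0]+.075,loc(F,q)[:,0]-.075,loc(L,q)[:,1]-.12,loc(Q,q)[:,1]+.12],[.52,0,0])
print("tray",t.x.round(4),(t.fun*1e3).round(1))
P=world(c,un([[463,52],[706,54],[446,442]]),[.118]*3); y=P[0]-P[2]
print("rail",P.round(4),((P[0]+P[2])/2).round(4),np.arctan2(-y[0],y[1]),np.arctan2(*(P[1]-P[0])[[1,0]]))
G=world(c,un([[436,85],[420,402]]),[.018]*2); y=G[0]-G[1]; print("feet",G.round(4),G.mean(0).round(4),np.hypot(y[0],y[1]),np.arctan2(-y[0],y[1]))
r=np.array([.681,.0015,.145]); print("tray in rack",loc(t.x[None],r),t.x[2]-.145)
E
python3 fit2.py
```

```text
tray [ 0.5377 -0.0244  0.032 ] [ 1.4  0.8  0.  -1.9 -0.3 -0.1 -0.2 -0.8 -1.3  0.7  0.5  1.2]
rail [[ 0.6626  0.1329  0.118 ]
 [ 0.8178  0.1558  0.118 ]
 [ 0.7035 -0.1281  0.118 ]] [0.683  0.0024 0.118 ] 0.15533736426235217 0.14595694061334905
feet [[ 0.6637  0.1332  0.018 ]
 [ 0.6994 -0.1278  0.018 ]] [0.6815 0.0027 0.018 ] 0.26342116495127316 0.13611646365855676
tray in rack [[-0.14552428 -0.00489664]] -0.11304296037193517
```

The tray is in the rack frame at (−145.5, −5) mm with yaw −0.113, and the rack origin is about (0.6815, 0.002) with yaw about 0.1455. Next I'll go behind the near wall with the tool square to the rack. Two-finger contact will turn the tray flush while I drift 5 mm to +y.

Scaled: -1.2 rad is -0.382.

```bash
echo '{"increments": [[0.075, 0.004, -0.02, 0.01, 0, 0, -0.0382], [0.075, 0.008, -0.04, 0.02, 0, 0, -0.0764], [0.075, 0.012, -0.06, 0.03, 0, 0, -0.1146], [0.075, 0.016, -0.08, 0.04, 0, 0, -0.1528], [0.075, 0.02, -0.1, 0.05, 0, 0, -0.191], [0.075, 0.024, -0.12, 0.06, 0, 0, -0.2292], [0.075, 0.028, -0.14, 0.07, 0, 0, -0.2674], [0.075, 0.032, -0.16, 0.08, 0, 0, -0.3056], [0.075, 0.036, -0.18, 0.1, 0, 0, -0.3438], [0.075, 0.036, -0.19, 0.13, 0, 0, -0.382]]}' | python3 inch.py; echo '{"increments": [[0.075, 0, 0, 0.04, 0, 0, -0.0382], [0.075, 0, 0, 0.08, 0, 0, -0.0764], [0.075, 0, 0, 0.12, 0, 0, -0.1187], [0.075, 0, 0, 0.16, 0, 0, -0.1187], [0.075, 0, 0, 0.2, 0, 0, -0.1187], [0.075, 0, 0, 0.23, 0, 0, -0.1187], [0.075, 0, 0, 0.23, 0, 0, -0.1187], [0.075, 0, 0, 0.23, 0, 0, -0.1187]]}' | python3 inch.py
python3 - <<'E'
from h import *
s=bot.observe(); print(s["tool_pos"],s["wrist_force"],2*np.arctan2(s["tcp_rot"][1],s["tcp_rot"][0]),s["joint_pos"])
d=s["tool_pos"][:2]-np.array([.6815,.002]); print(d@[.9894,.145],d@[-.145,.9894])
E
```

```text
time: 9.88
tool_pos: [0.4028, -0.0424, 0.3382]
tcp_rot: [0.11, 0.994, -0.001, 0.0]
wrist_force: [1.7, -0.2, -1.0]
grip_width: 0.0751
grip_force: 0.0
time: 10.55
tool_pos: [0.4028, -0.0419, 0.1075]
tcp_rot: [-0.074, 0.997, 0.001, -0.003]
wrist_force: [0.9, -0.3, 0.4]
grip_width: 0.075
grip_force: 0.0
[ 0.40282586 -0.04188382  0.10752049] [ 0.88459442 -0.30782726  0.36149855] 3.289187920541823 [ 0.44459246  0.41543594 -0.54415232  2.25564092  0.39650967  0.56736207
  1.31662668]
-0.2820833481960044 -0.003010904420888146
```

```bash
echo '{"increments": [[0.075, 0, 0, 0.015, 0, 0, 0], [0.075, 0, 0, 0.03, 0, 0, 0], [0.075, -0.02, 0, 0.03, 0, 0, 0], [0.075, -0.03, 0, 0.03, 0, 0, 0], [0.075, -0.036, 0, 0.03, 0, 0, 0], [0.075, -0.041, 0, 0.03, 0, 0, 0], [0.075, -0.046, 0, 0.03, 0, 0, 0], [0.075, -0.051, 0, 0.03, 0, 0, 0], [0.075, -0.056, 0, 0.03, 0, 0, 0], [0.075, -0.06, 0, 0.03, 0, 0, 0]]}' | python3 inch.py; echo '{"increments": [[0.075, -0.004, 0, 0, 0, 0, 0], [0.075, -0.008, 0.001, 0, 0, 0, 0], [0.075, -0.012, 0.002, 0, 0, 0, 0], [0.075, -0.016, 0.003, 0, 0, 0, 0], [0.075, -0.02, 0.004, 0, 0, 0, 0], [0.075, -0.024, 0.005, 0, 0, 0, 0], [0.075, -0.028, 0.006, 0, 0, 0, 0], [0.075, -0.032, 0.006, 0, 0, 0, 0], [0.075, -0.032, 0.006, 0, 0, 0, 0]]}' | python3 inch.py
python3 - <<'E'
from h import *
c=cam("top"); f=c["frame"][:,:,::-1]
import pickle; pickle.dump(c,open("t7.pkl","wb"))
s=bot.observe(); d=s["tool_pos"][:2]-np.array([.6815,.002]); print(d@[.9894,.145],d@[-.145,.9894],s["wrist_force"],s["wrist_torque"])
g=cv2.resize(f,None,fx=4,fy=4,interpolation=cv2.INTER_CUBIC)
def R_(x,y,z): return [.6815+.9894*x-.145*y,.002+.145*x+.9894*y,z]
o=pix(c,[R_(*s_) for s_ in [(-.171,-.12,.024),(-.021,-.12,.024),(-.021,.12,.024),(-.171,.12,.024)]])*4+1.5
cv2.polylines(g,[o.astype(int)],True,(0,0,255),1)
cv2.imwrite("pics/t7.png",g[480:1020,960:1660])
E
```

```text
time: 11.38
tool_pos: [0.4637, -0.0342, 0.0794]
tcp_rot: [-0.073, 0.997, -0.001, -0.001]
wrist_force: [-5.2, -2.8, 2.4]
grip_width: 0.0749
grip_force: 2.3
time: 12.13
tool_pos: [0.4963, -0.022, 0.0791]
tcp_rot: [-0.074, 0.997, 0.001, 0.001]
wrist_force: [-0.0, -0.3, -0.3]
grip_width: 0.0748
grip_force: 0.2
-0.18673418354488824 0.0031436555955587976 [ 0.41444387  0.11289806 -0.26955937] [-0.04571839 -0.01609943 -0.00670771]
```

View pics/t7.png

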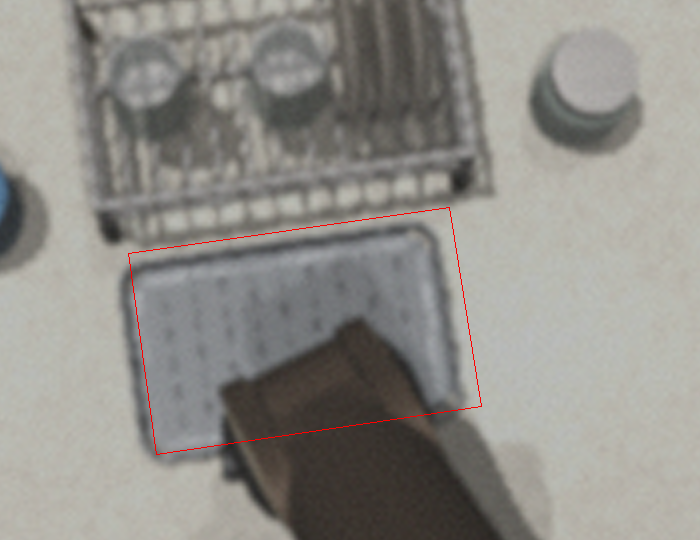

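The tray is now parallel to the rack, but it sits about 8 mm left of the red y=0 outline: left edge at crop (127,290), right edge near (452,330). My picture budget is used up, so from here I'll measure by colour segmentation, calibrated on the saved frames.

```bash
cat > seg.py <<'E'
from h import *
import pickle
from scipy.optimize import least_squares
R0=np.array([.6815,.002,.1455])
def loc(P,q):
    C,S=np.cos(q[2]),np.sin(q[2]); d=P[:,:2]-q[:2]; return np.c_[C*d[:,0]+S*d[:,1],-S*d[:,0]+C*d[:,1]]
def mask(c,g,th):
    f=cv2.GaussianBlur(c["frame"],(0,0),1.2).astype(float); ch=(f[:,:,2]-f[:,:,0])/(f.sum(2)+1)
    h,w=ch.shape; v,u=np.mgrid[:h,:w]; P=world(c,np.c_[u.ravel(),v.ravel()],[.024]*(h*w)); L=loc(P,g)
    roi=((abs(L[:,0])<.10)&(abs(L[:,1])<.15)).reshape(h,w)
    return ch,roi,P.reshape(h,w,3)
def sdf(L):   # signed distance to the rounded rectangle
    q=abs(L)-[.055,.10]; return np.hypot(*np.maximum(q,0).T)+np.minimum(q.max(1),0)-.02
def fit(c,g,th=None,drop=None):
    ch,roi,P=mask(c,np.array(g),th)
    if th is None: th,_=cv2.threshold(((ch[roi]+.5)*255*4%256).astype(np.uint8)[:,None],0,255,cv2.THRESH_OTSU) if False else (np.percentile(ch[roi],[5,80]).mean(),0)
    m=((ch>th)&roi).astype(np.uint8); m=cv2.morphologyEx(m,cv2.MORPH_OPEN,np.ones((3,3)))
    n,l,st,_=cv2.connectedComponentsWithStats(m); m=(l==1+st[1:,4].argmax()).astype(np.uint8)
    k=max(cv2.findContours(m,cv2.RETR_EXTERNAL,cv2.CHAIN_APPROX_NONE)[0],key=len)[:,0].astype(int)
    Q=P[k[:,1],k[:,0]]
    if drop is not None: Q=Q[~drop(loc(Q,np.array(g)))]
    r=least_squares(lambda q:sdf(loc(Q,q)),g,loss="soft_l1",f_scale=.002)
    e=sdf(loc(Q,r.x)); return r.x,th,len(Q),np.median(abs(e))*1e3,np.median(e)*1e3
if __name__=="__main__":
    for n,g in(("w3",[.53,.007,-.01]),("w6",[.538,-.024,.03]),("t5",[.535,-.02,.03]),("t7",[.587,-.005,.1455])):
        c=pickle.load(open(n+".pkl","rb")); r=fit(c,g); print(n,r[0].round(4),np.round(r[1:],3),"rack:",loc(r[0][None],R0).round(4),r[0][2]-R0[2])
E
python3 seg.py
```

```text
w3 [ 0.5261  0.0109 -0.0141] [-8.000e-03  4.650e+02  1.189e+00 -1.181e+00] rack: [[-0.1525  0.0313]] -0.1596354906748127
w6 [ 0.5348 -0.0225  0.0225] [-8.000e-03  4.630e+02  1.701e+00 -1.701e+00] rack: [[-0.1487 -0.0029]] -0.1230013646403316
t5 [ 0.5555 -0.0473 -0.0033] [-3.300e-02  2.840e+02  8.213e+00  7.131e+00] rack: [[-0.1318 -0.0305]] -0.14883654304979313
t7 [ 6.091e-01 -1.000e-04  1.590e-01] [-3.2000e-02  3.6500e+02  2.8220e+01  2.6405e+01] rack: [[-0.0719  0.0084]] 0.01346408213213357
```

The segmentation works on wrist views, giving 2–3 mm agreement with the hand fits. I'll back off and take such a view for the sideways error.

The manual's scale: turns go in shares of pi rad. Converting my numbers, 0.82 rad is 0.261.

```bash
echo '{"increments": [[0.075, 0.02, 0, 0, 0, 0, 0], [0.075, 0.03, 0, -0.03, 0, 0, 0], [0.075, 0.03, 0, -0.07, 0, 0, 0], [0.075, 0.03, 0, -0.11, 0, 0, 0.0318], [0.075, 0.03, 0, -0.15, 0, 0, 0.07], [0.075, 0.03, 0, -0.19, 0, 0, 0.1082], [0.075, 0, -0.01, -0.22, 0, 0, 0.1464], [0.075, -0.02, -0.02, -0.25, 0, 0, 0.1846], [0.075, -0.04, -0.03, -0.28, 0, 0, 0.2228], [0.075, -0.06, -0.04, -0.31, 0, 0, 0.261]]}' | python3 inch.py;echo '{"increments": [[0.075, 0.027, 0.02, -0.03, 0, 0, 0.0382], [0.075, 0.035, 0.03, -0.06, 0, 0, 0.0764], [0.075, 0.035, 0.05, -0.08, 0, 0, 0.1146], [0.075, 0.035, 0.05, -0.08, 0, 0, 0.1528], [0.075, 0.035, 0.05, -0.08, 0, 0, 0.191], [0.075, 0.035, 0.05, -0.08, 0, 0, 0.2292], [0.075, 0.035, 0.05, -0.08, 0, 0, 0.2397], [0.075, 0.035, 0.05, -0.08, 0, 0, 0.2397], [0.075, 0.035, 0.05, -0.08, 0, 0, 0.2397]]}' | python3 inch.py
cat > look.py <<'E'
from seg import *
import sys
s=bot.observe(); print(s["tool_pos"],2*np.arctan2(s["tcp_rot"][1],s["tcp_rot"][0]))
c=cam("wrist"); pickle.dump(c,open(sys.argv[1]+".pkl","wb")); g=[float(v) for v in sys.argv[2:5]]
r=fit(c,g); print(r[0].round(4),np.round(r[1:],3),"rack:",loc(r[0][None],R0).round(4),r[0][2]-R0[2])
E
python3 look.py w8 .587 -.005 .1455
```

```text
time: 13.02
tool_pos: [0.5618, -0.0536, 0.3915]
tcp_rot: [0.333, 0.943, 0.001, 0.002]
wrist_force: [1.6, 0.1, -1.0]
grip_width: 0.0747
grip_force: 0.0
time: 13.77
tool_pos: [0.5645, 0.0077, 0.4692]
tcp_rot: [0.653, 0.757, 0.001, 0.0]
wrist_force: [0.3, -0.0, -0.6]
grip_width: 0.0748
grip_force: 0.0
[0.56454925 0.00773192 0.4692355 ] 1.7173325542797806
[ 0.58   -0.0012  0.151 ] [-8.000e-03  4.630e+02  1.629e+00 -1.629e+00] rack: [[-0.1008  0.0116]] 0.005531317894275273
```

```bash
cat > sil.py <<'E'
from seg import *
import sys
A=np.linspace(0,np.pi/2,8)
ol=np.concatenate([np.c_[sx*.055+.02*np.cos(a+o),sy*.1+.02*np.sin(a+o)] for a,o,sx,sy in((A,0,1,1),(A,np.pi/2,-1,1),(A,np.pi,-1,-1),(A,1.5*np.pi,1,-1))])
def hull(c,q):
    C,S=np.cos(q[2]),np.sin(q[2]); W=np.c_[q[0]+C*ol[:,0]-S*ol[:,1],q[1]+S*ol[:,0]+C*ol[:,1]]
    return cv2.convexHull(np.r_[pix(c,np.c_[W,W[:,0]*0]),pix(c,np.c_[W,W[:,0]*0+.024])].astype(np.float32))
def sfit(c,g,xmax=1,off=True):
    ch,roi,P=mask(c,np.array(g),0); th=np.percentile(ch[roi],[5,80]).mean()
    m=((ch>th)&roi).astype(np.uint8); m=cv2.morphologyEx(m,cv2.MORPH_OPEN,np.ones((3,3)))
    n,l,st,_=cv2.connectedComponentsWithStats(m); m=(l==1+st[1:,4].argmax()).astype(np.uint8)
    k=max(cv2.findContours(m,cv2.RETR_EXTERNAL,cv2.CHAIN_APPROX_NONE)[0],key=len)[:,0].astype(int)
    k=k[loc(P[k[:,1],k[:,0]],R0)[:,0]<xmax]
    # the 4th unknown absorbs a uniform outline offset in pixels
    fn=lambda q:np.array([cv2.pointPolygonTest(hull(c,q),(float(a),float(b)),True) for a,b in k])-q[3]*off
    r=least_squares(fn,[*g,1.],loss="soft_l1",f_scale=1.,x_scale=[.01,.01,.1,1],diff_step=1e-3)
    return r.x,np.median(abs(r.fun)),len(k)
if __name__=="__main__":
    for n,g in(("w3",[.53,.007,-.01]),("w6",[.538,-.024,.03]),("w8",[.582,-.005,.1455])):
        c=pickle.load(open(n+".pkl","rb")); r,e,k=sfit(c,g); print(n,r.round(4),round(e,2),k,"rack",loc(r[None,:3],R0).round(4),r[2]-R0[2])
    # dark front feet in w8, expected pixels and found centroid
    for n in("w3","w6","w8"):
        c=pickle.load(open(n+".pkl","rb")); gr=c["frame"].max(2)
        for y in(.132,-.132):
            p=pix(c,[[R0[0]-np.sin(R0[2])*y,R0[1]+np.cos(R0[2])*y,.015]])[0]; i,j=p.astype(int)
            w=gr[max(j-12,0):j+12,i-12:i+12]; v,u=np.where(w<60); print(n,y,p.round(1),len(v),(u.mean()+i-12,v.mean()+max(j-12,0)) if len(v) else None)
E
python3 sil.py
```

```text
w3 [ 0.5249  0.011  -0.0142  1.153 ] 0.3 465 rack [[-0.1536  0.0316]] -0.15972420858547576
w6 [ 0.5349 -0.0223  0.0222  1.071 ] 0.32 463 rack [[-0.1486 -0.0028]] -0.12332994053264366
w8 [ 5.8000e-01 -1.0000e-03  1.4750e-01  1.0351e+00] 0.41 463 rack [[-0.1009  0.0118]] 0.001960857244414055
w3 0.132 [340.3  33.1] 33 (np.float64(338.3939393939394), np.float64(34.696969696969695))
w3 -0.132 [339.7 192.6] 25 (np.float64(338.32), np.float64(191.12))
w6 0.132 [376.8  43.1] 66 (np.float64(376.469696969697), np.float64(44.0))
w6 -0.132 [370.3 201. ] 36 (np.float64(369.8333333333333), np.float64(199.55555555555554))
w8 0.132 [392.2  85.8] 49 (np.float64(390.9387755102041), np.float64(86.75510204081633))
w8 -0.132 [383.3 234.5] 52 (np.float64(383.1923076923077), np.float64(233.5))
```

With proper geometry (only the rim is visible from above) the tray is at rack (−101, +11.7) mm with yaw error about 0.002. The feet match their predicted pixels. I'll nudge its left end 11.7 mm to the right with both tips, symmetric about its centre.

```bash
echo '{"increments": [[0.06, 0.038, 0.004, 0.01, 0, 0, 0], [0.06, 0.076, 0.007, 0.02, 0, 0, 0], [0.06, 0.114, 0.01, 0.03, 0, 0, 0], [0.06, 0.152, 0.014, 0.05, 0, 0, 0], [0.06, 0.152, 0.014, 0.09, 0, 0, 0], [0.06, 0.152, 0.014, 0.13, 0, 0, 0], [0.06, 0.152, 0.014, 0.17, 0, 0, 0], [0.06, 0.152, 0.014, 0.21, 0, 0, 0], [0.06, 0.152, 0.014, 0.25, 0, 0, 0], [0.06, 0.152, 0.014, 0.29, 0, 0, 0]]}' | python3 inch.py;echo '{"increments": [[0.06, 0, 0, 0.04, 0, 0, 0], [0.06, 0, 0, 0.07, 0, 0, 0], [0.06, 0, 0, 0.09, 0, 0, 0], [0.06, 0, 0, 0.1, 0, 0, 0], [0.06, 0, 0, 0.1, 0, 0, 0], [0.06, 0, 0, 0.1, 0, 0, 0]]}' | python3 inch.py
cat > st.py <<'E'
from seg import *
s=bot.observe(); print(loc(np.array([s["tool_pos"]]),R0).round(4),s["tool_pos"][2],2*np.arctan2(s["tcp_rot"][1],s["tcp_rot"][0]),s["wrist_force"].round(1) if hasattr(s["wrist_force"],"round") else s["wrist_force"])
E
python3 st.py
```

```text
time: 14.65
tool_pos: [0.5563, 0.1598, 0.1776]
tcp_rot: [0.654, 0.757, 0.001, 0.0]
wrist_force: [1.5, -0.0, 0.4]
grip_width: 0.0602
grip_force: 0.0
time: 15.15
tool_pos: [0.5566, 0.16, 0.0795]
tcp_rot: [0.654, 0.756, 0.0, -0.0]
wrist_force: [0.0, -0.3, 0.5]
grip_width: 0.0599
grip_force: 0.0
[[-0.1007  0.1744]] 0.07949181513797962 1.7155132139546656 [ 0.  -0.3  0.5]
```

```bash
echo '{"increments": [[0.06, -0.015, 0, 0, 0, 0, 0], [0.06, -0.024, 0, 0, 0, 0, 0], [0.06, -0.028, 0, 0, 0, 0, 0], [0.06, -0.031, 0, 0, 0, 0, 0], [0.06, -0.034, 0, 0, 0, 0, 0], [0.06, -0.037, 0, 0, 0, 0, 0], [0.06, -0.04, 0, 0, 0, 0, 0], [0.06, -0.042, 0, 0, 0, 0, 0], [0.06, -0.044, 0, 0, 0, 0, 0], [0.06, -0.044, 0, 0, 0, 0, 0]]}' | python3 inch.py; python3 st.py; echo '{"increments": [[0.06, 0.015, 0, 0, 0, 0, 0], [0.06, 0.03, 0, -0.02, 0, 0, 0], [0.06, 0.03, 0, -0.06, 0, 0, 0], [0.06, 0, 0, -0.1, 0, 0, 0], [0.06, -0.03, 0, -0.14, 0, 0, 0], [0.06, -0.06, 0, -0.18, 0, 0, 0], [0.06, -0.09, 0, -0.22, 0, 0, 0], [0.06, -0.11, 0, -0.26, 0, 0, 0], [0.06, -0.11, 0, -0.3, 0, 0, 0], [0.06, -0.11, 0, -0.34, 0, 0, 0]]}' | python3 inch.py;echo '{"increments": [[0.06, 0, 0, -0.04, 0, 0, 0], [0.06, 0, 0, -0.05, 0, 0, 0], [0.06, 0, 0, -0.05, 0, 0, 0], [0.06, 0, 0, -0.05, 0, 0, 0]]}' | python3 inch.py; python3 look.py w9 .58 -.013 .1455
```

```text
time: 15.98
tool_pos: [0.5632, 0.1182, 0.0803]
tcp_rot: [0.654, 0.757, 0.002, 0.0]
wrist_force: [0.6, 4.4, 2.9]
grip_width: 0.0595
grip_force: 2.1
[[-0.1002  0.1322]] 0.08025810795619942 1.71635462622799 [0.6 4.4 2.9]
time: 16.82
tool_pos: [0.5773, 0.0077, 0.3916]
tcp_rot: [0.656, 0.755, -0.001, 0.0]
wrist_force: [1.8, 0.2, 0.2]
grip_width: 0.06
grip_force: 0.0
time: 17.15
tool_pos: [0.5776, 0.0108, 0.4402]
tcp_rot: [0.654, 0.756, 0.0, 0.001]
wrist_force: [0.0, -0.5, -0.3]
grip_width: 0.06
grip_force: 0.0
[0.57763816 0.01077928 0.4401915 ] 1.715140860258816
[ 0.5815 -0.012   0.1513] [-8.000e-03  4.890e+02  1.629e+00 -1.629e+00] rack: [[-0.101   0.0007]] 0.005776446275169794
```

The tray is now at rack (−101, +0.7) mm with yaw error about 0.005. I'll go behind the near wall, square to the rack, and push straight in.

Scaled: -1.2 rad is -0.382.

```bash
echo '{"increments": [[0.075, -0.003, -0.02, 0, 0, 0, -0.0382], [0.075, -0.006, -0.04, 0, 0, 0, -0.0764], [0.075, -0.009, -0.06, 0, 0, 0, -0.1146], [0.075, -0.012, -0.08, 0, 0, 0, -0.1528], [0.075, -0.015, -0.1, 0, 0, 0, -0.191], [0.075, -0.02, -0.12, 0.02, 0, 0, -0.2292], [0.075, -0.024, -0.123, 0.05, 0, 0, -0.2674], [0.075, -0.024, -0.123, 0.08, 0, 0, -0.3056], [0.075, -0.024, -0.123, 0.11, 0, 0, -0.3438], [0.075, -0.024, -0.123, 0.14, 0, 0, -0.382]]}' | python3 inch.py; echo '{"increments": [[0.075, 0, 0, 0.02, 0, 0, -0.0382], [0.075, 0, 0, 0.05, 0, 0, -0.0764], [0.075, 0, 0, 0.09, 0, 0, -0.1146], [0.075, 0, 0, 0.13, 0, 0, -0.1184], [0.075, 0, 0, 0.17, 0, 0, -0.1184], [0.075, 0, 0, 0.2, 0, 0, -0.1184], [0.075, 0, 0, 0.22, 0, 0, -0.1184], [0.075, 0, 0, 0.221, 0, 0, -0.1184], [0.075, 0, 0, 0.221, 0, 0, -0.1184]]}' | python3 inch.py; python3 st.py
```

```text
time: 18.03
tool_pos: [0.4582, -0.031, 0.2972]
tcp_rot: [0.11, 0.994, -0.0, -0.001]
wrist_force: [0.7, -1.6, 0.1]
grip_width: 0.0748
grip_force: 0.0
time: 18.78
tool_pos: [0.4578, -0.0303, 0.0773]
tcp_rot: [-0.073, 0.997, 0.001, -0.002]
wrist_force: [-0.4, 0.0, 0.6]
grip_width: 0.0747
grip_force: 0.0
[[-0.2261  0.0004]] 0.07727785072922175 3.2879671325585766 [-0.4  0.   0.6]
```

```bash
echo '{"increments": [[0.075, -0.02, 0, 0, 0, 0, 0], [0.075, -0.032, 0, 0, 0, 0, 0], [0.075, -0.036, 0, 0, 0, 0, 0], [0.075, -0.04, 0, 0, 0, 0, 0], [0.075, -0.044, 0, 0, 0, 0, 0], [0.075, -0.048, 0, 0, 0, 0, 0], [0.075, -0.052, 0, 0, 0, 0, 0], [0.075, -0.056, 0, 0, 0, 0, 0], [0.075, -0.06, 0, 0, 0, 0, 0], [0.075, -0.06, 0, 0, 0, 0, 0]]}' | python3 inch.py; python3 st.py; echo '{"increments": [[0.075, -0.003, 0, 0, 0, 0, 0], [0.075, -0.006, 0, 0, 0, 0, 0], [0.075, -0.009, 0, 0, 0, 0, 0], [0.075, -0.012, 0, 0, 0, 0, 0], [0.075, -0.015, 0, 0, 0, 0, 0], [0.075, -0.018, 0, 0, 0, 0, 0]]}' | python3 inch.py; python3 st.py
```

```text
time: 19.62
tool_pos: [0.5182, -0.0225, 0.0795]
tcp_rot: [-0.072, 0.997, -0.0, -0.0]
wrist_force: [-3.2, -1.1, 1.5]
grip_width: 0.0751
grip_force: 1.3
[[-0.1651 -0.0006]] 0.07946299457900985 3.286525004416489 [-3.2 -1.1  1.5]
time: 20.12
tool_pos: [0.5352, -0.02, 0.0792]
tcp_rot: [-0.072, 0.997, -0.0, -0.001]
wrist_force: [-6.7, -0.9, 4.4]
grip_width: 0.0752
grip_force: 3.2
[[-0.148  -0.0006]] 0.07919119225554633 3.286646367634477 [-6.7 -0.9  4.4]
```

```bash
echo '{"increments": [[0.075, -0.002, 0, 0, 0, 0, 0], [0.075, -0.004, 0, 0, 0, 0, 0], [0.075, -0.006, 0, 0, 0, 0, 0]]}' | python3 inch.py;echo '{"increments": [[0.075, -0.002, 0, 0, 0, 0, 0], [0.075, -0.004, 0, 0, 0, 0, 0], [0.075, -0.006, 0, 0, 0, 0, 0]]}' | python3 inch.py; python3 st.py
python3 - <<'E'
from h import *
print(bot.observe()["wrist_torque"])
E
```

```text
time: 20.37
tool_pos: [0.5411, -0.0191, 0.0792]
tcp_rot: [-0.072, 0.997, -0.0, -0.001]
wrist_force: [-6.3, -1.5, 4.7]
grip_width: 0.0749
grip_force: 3.0
time: 20.62
tool_pos: [0.5471, -0.0183, 0.0792]
tcp_rot: [-0.072, 0.997, -0.0, -0.001]
wrist_force: [-6.0, -0.2, 5.3]
grip_width: 0.0747
grip_force: 2.9
[[-0.1359 -0.0006]] 0.07919037650092957 3.2866680266826167 [-6.  -0.2  5.3]
[-0.16640521  1.13982116 -0.03071342]
```

The force is steady at about 6 N sliding, and the far corners are past the feet. I'll continue gently.

```bash
echo '{"increments": [[0.075, -0.003, 0, -0.002, 0, 0, 0], [0.075, -0.007, 0, -0.002, 0, 0, 0], [0.075, -0.011, 0, -0.002, 0, 0, 0], [0.075, -0.015, 0, -0.002, 0, 0, 0], [0.075, -0.019, 0, -0.002, 0, 0, 0], [0.075, -0.023, 0, -0.002, 0, 0, 0], [0.075, -0.027, 0, -0.002, 0, 0, 0], [0.075, -0.03, 0, -0.002, 0, 0, 0]]}' | python3 inch.py; python3 st.py; echo '{"increments": [[0.075, -0.003, 0, 0, 0, 0, 0], [0.075, -0.007, 0, 0, 0, 0, 0], [0.075, -0.011, 0, 0, 0, 0, 0], [0.075, -0.015, 0, 0, 0, 0, 0], [0.075, -0.019, 0, 0, 0, 0, 0], [0.075, -0.023, 0, 0, 0, 0, 0], [0.075, -0.027, 0, 0, 0, 0, 0], [0.075, -0.03, 0, 0, 0, 0, 0]]}' | python3 inch.py; python3 st.py
```

```text
time: 21.28
tool_pos: [0.5784, -0.0135, 0.081]
tcp_rot: [-0.073, 0.997, -0.0, -0.0]
wrist_force: [-5.6, -0.4, 4.5]
grip_width: 0.0748
grip_force: 2.7
[[-0.1043 -0.0004]] 0.08101912085456137 3.28684874857761 [-5.6 -0.4  4.5]
time: 21.95
tool_pos: [0.6081, -0.0091, 0.081]
tcp_rot: [-0.073, 0.997, -0.0, -0.0]
wrist_force: [-5.1, -0.7, 3.8]
grip_width: 0.0749
grip_force: 2.7
[[-0.0743 -0.0004]] 0.08095587213612596 3.286731966383006 [-5.1 -0.7  3.8]
```

Smooth. About 17 mm remains, so I'll go in 1–2 mm steps and watch the force.

```bash
echo '{"increments": [[0.075, -0.002, 0, 0, 0, 0, 0], [0.075, -0.004, 0, 0, 0, 0, 0], [0.075, -0.006, 0, 0, 0, 0, 0], [0.075, -0.008, 0, 0, 0, 0, 0], [0.075, -0.01, 0, 0, 0, 0, 0], [0.075, -0.012, 0, 0, 0, 0, 0]]}' | python3 inch.py; python3 st.py; echo '{"increments": [[0.075, -0.001, 0, 0, 0, 0, 0], [0.075, -0.002, 0, 0, 0, 0, 0]]}' | python3 inch.py | grep -E "force|pos";  echo '{"increments": [[0.075, -0.001, 0, 0, 0, 0, 0], [0.075, -0.0015, 0, 0, 0, 0, 0]]}' | python3 inch.py | grep -E "force|pos"
```

```text
time: 22.45
tool_pos: [0.6197, -0.0075, 0.081]
tcp_rot: [-0.073, 0.997, -0.0, -0.0]
wrist_force: [-5.8, -0.6, 3.5]
grip_width: 0.0753
grip_force: 2.9
[[-0.0626 -0.0004]] 0.08095762698832668 3.2867470174908173 [-5.8 -0.6  3.5]
tool_pos: [0.6217, -0.0072, 0.081]
wrist_force: [-6.1, -1.4, 4.7]
grip_force: 3.0
tool_pos: [0.6232, -0.0069, 0.081]
wrist_force: [-5.6, -1.0, 4.0]
grip_force: 2.8
```

```bash
for i in 1 2; do :; done; echo '{"increments": [[0.075, -0.001, 0, 0, 0, 0, 0], [0.075, -0.001, 0, 0, 0, 0, 0]]}' | python3 inch.py | grep -E "e_?force|pos"; echo '{"increments": [[0.075, -0.001, 0, 0, 0, 0, 0], [0.075, -0.001, 0, 0, 0, 0, 0]]}' | python3 inch.py | grep -E "t_force|pos"; echo '{"increments": [[0.075, -0.001, 0, 0, 0, 0, 0], [0.075, -0.001, 0, 0, 0, 0, 0]]}' | python3 inch.py | grep -E "t_force|pos"; python3 st.py
```

```text
tool_pos: [0.6243, -0.0068, 0.081]
tool_pos: [0.6253, -0.0066, 0.0809]
wrist_force: [-4.5, -1.1, 2.7]
tool_pos: [0.6262, -0.0065, 0.0809]
wrist_force: [-5.5, -1.0, 3.1]
[[-0.0559 -0.0004]] 0.08093462251079024 3.286788327462028 [-5.5 -1.   3.1]
```

```bash
echo '{"increments": [[0.075, -0.0007, 0, 0, 0, 0, 0], [0.075, -0.001, 0, 0, 0, 0, 0]]}' | python3 inch.py | grep -E "t_force|pos"; echo '{"increments": [[0.075, -0.0007, 0, 0, 0, 0, 0], [0.075, -0.001, 0, 0, 0, 0, 0]]}' | python3 inch.py | grep -E "t_force|pos"
```

```text
tool_pos: [0.6267, -0.0065, 0.0809]
wrist_force: [-8.2, -1.8, 5.9]
tool_pos: [0.627, -0.0065, 0.0808]
wrist_force: [-10.5, -1.1, 8.7]
```

```bash
python3 st.py; python3 sil.py >/dev/null
python3 - <<'E'
from seg import *
c=cam("top"); f=cv2.cvtColor(c["frame"],cv2.COLOR_RGB2GRAY); 
# gray profile along rack x at a left strip of the near edge, z=.024, mm/values
def w(x,y): return [R0[0]+np.cos(R0[2])*x-np.sin(R0[2])*y,R0[1]+np.sin(R0[2])*x+np.cos(R0[2])*y,.024]
for y in(.07,.085,.10):
    xs=np.arange(-.065,-.02,.003); p=pix(c,[w(x,y) for x in xs]).astype(np.float32)
    print(y,cv2.remap(f,p[None,:,0],p[None,:,1],cv2.INTER_LINEAR)[0])
E
```

```text
[[-0.0551 -0.0005]] 0.08078875298073634 3.286837447545174 [-10.5  -1.1   8.7]
0.07 [162 143 125 116 103  81  79  92 100  99  95  94 104 120 128]
0.085 [187 187 187 181 154 112  95 114 133 140 136 125 117 120 124]
0.1 [185 187 185 179 162 129 106 117 136 141 141 138 133 134 134]
```

The force climbs to 10.5 N and the motion stalls where the stop bar is expected (TCP at −55 mm). I'll back off straight, rise, and check from above.

Scaled: 0.46 rad is 0.1464.

```bash
echo '{"increments": [[0.075, 0.004, 0, 0, 0, 0, 0], [0.075, 0.015, 0, 0, 0, 0, 0], [0.075, 0.03, 0, 0, 0, 0, 0], [0.075, 0.06, 0, -0.01, 0, 0, 0], [0.075, 0.09, 0, -0.04, 0, 0, 0], [0.075, 0.1, 0, -0.08, 0, 0, 0], [0.075, 0.1, 0, -0.12, 0, 0, 0.0318], [0.075, 0.1, 0, -0.16, 0, 0, 0.07], [0.075, 0.1, 0, -0.2, 0, 0, 0.1082], [0.075, 0.1, 0, -0.24, 0, 0, 0.1464]]}' | python3 inch.py >/dev/null; echo '{"increments": [[0.075, 0, 0, -0.04, 0, 0, 0.0382], [0.075, 0, 0, -0.08, 0, 0, 0.0764], [0.075, 0, 0, -0.12, 0, 0, 0.1146], [0.075, 0, 0, -0.14, 0, 0, 0.1528], [0.075, 0, 0, -0.14, 0, 0, 0.191], [0.075, 0, 0, -0.14, 0, 0, 0.2292], [0.075, 0, 0, -0.14, 0, 0, 0.2674], [0.075, 0, 0, -0.14, 0, 0, 0.3056], [0.075, 0, 0, -0.14, 0, 0, 0.3438], [0.075, 0, 0, -0.14, 0, 0, 0.3533]]}' | python3 inch.py; echo '{"increments": [[0.075, 0, 0.02, 0, 0, 0, 0], [0.075, 0, 0.04, 0, 0, 0, 0], [0.075, 0, 0.04, 0, 0, 0, 0], [0.075, 0, 0.04, 0, 0, 0, 0]]}' | python3 inch.py
python3 - <<'E'
from sil import *
c=cam("wrist"); pickle.dump(c,open("w10.pkl","wb"))
ch,roi,P=mask(c,np.array([R0[0]+.03*np.cos(R0[2]),R0[1]+.03*np.sin(R0[2]),R0[2]]),0)
L=loc(P.reshape(-1,3),R0).reshape(400,640,2); print(ch[(L[...,0]<-.02)&(L[...,0]>-.04)&(abs(L[...,1])<.1)].mean(),ch[(L[...,0]<-.06)&(L[...,0]>-.08)&(abs(L[...,1])<.12)].mean())
th=-.008
for y in np.arange(-.09,.1,.03):   # near edge at several y
    xs=np.arange(-.075,-.02,.0005); p=[[R0[0]+np.cos(R0[2])*x-np.sin(R0[2])*y,R0[1]+np.sin(R0[2])*x+np.cos(R0[2])*y,.024] for x in xs]
    p=pix(c,p).astype(np.float32); v=cv2.remap(ch.astype(np.float32),p[None,:,0],p[None,:,1],cv2.INTER_LINEAR)[0]; i=np.argmax(v>th); print("near",round(y,2),xs[i].round(4))
for x in(-.024,-.021,-.018,-.015):
    e=[]
    for s in(1,-1):
        ys=s*np.arange(.135,.09,-.0005); p=[[R0[0]+np.cos(R0[2])*x-np.sin(R0[2])*y,R0[1]+np.sin(R0[2])*x+np.cos(R0[2])*y,.024] for y in ys]
        p=pix(c,p).astype(np.float32); v=cv2.remap(ch.astype(np.float32),p[None,:,0],p[None,:,1],cv2.INTER_LINEAR)[0]; e.append(ys[np.argmax(v>th)])
    print("sides",x,np.round(e,4),np.mean(e).round(4))
E
python3 st.py
```

```text
time: 25.33
tool_pos: [0.53, -0.0204, 0.4614]
tcp_rot: [0.656, 0.755, 0.001, 0.001]
wrist_force: [-0.7, 0.2, 0.3]
grip_width: 0.0752
grip_force: 0.0
time: 25.67
tool_pos: [0.5698, -0.0144, 0.4606]
tcp_rot: [0.653, 0.757, 0.001, 0.0]
wrist_force: [-0.5, 0.2, 0.1]
grip_width: 0.0748
grip_force: 0.0
0.012547902111820204 -0.02615571650794997
near -0.09 -0.0465
near -0.06 -0.047
near -0.03 -0.0465
near 0.0 -0.047
near 0.03 -0.0465
near 0.06 -0.047
near 0.09 -0.047
sides -0.024 [ 0.12   -0.1175] 0.0013
sides -0.021 [ 0.12   -0.1175] 0.0013
sides -0.018 [ 0.12   -0.1175] 0.0013
sides -0.015 [ 0.1205 -0.1185] 0.001
[[-0.1135 -0.0002]] 0.4607303888502817 1.7173988027208547 [ 0.3 -0.8 -0.8]
```

The near edge is straight to within 0.5 mm, the tray is about 1 mm off centre, and it has met the stop. The robot is clear of everything, so I'm handing in.

```bash
python3 -c "
from bench import bot, camrig, workorder
print(workorder.finish_job())"
```

```text
the job is handed in; nothing more can be done
None
```

The drip tray is under the rack against the stop bar, straight and about 1 mm off centre by camera measurement; peak force in the readings was about 14 N, at the stop; the arm was kept clear of the rack, glasses and counter items (I did not re-image those at the end), and the job was handed in at about 26 s.

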